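Tip valve shims from a chute into a shuttered hopper

ROBOT

A 6-joint arm with a two-finger parallel gripper is mounted at the origin on the work surface. World frame = base frame: x ahead of the robot, y to its left, z up, the work surface at z = 0. Lengths are in m, angles in rad, forces in N, time in s.
With the tool pointing down it reaches from about 0.275 to 0.725 m from the base axis. Payload 15.9 kg.
Tool frame: the origin (TCP) lies on the centre line of the jaws, within the pads' length; the fingertips stand 17 mm ahead of it and the grasp point (between the pads) lies 2 mm behind it; z points along the fingers, y is the line along which they close (so a half turn about z gives the same grasp; the last joint's range is limited). The gripper opens to 85 mm and grips with 20 to 120 N. Pads are 22 mm wide; open, the fingers measure 114 mm over their backs; the gripper's body (76 mm by 85 mm) begins 54 mm behind the grasp point. The pads swing forward as they close: fully open they stand 13 mm farther back than shut.
Start: joints at [-1.146, 0.213, -0.034, 1.323, 0, 1.571], TCP at [0.206, -0.456, 0.248] pointing down, gripper open.
Joint ranges: [-2.98, 2.98], [-0.74, 1.72], [-1.14, 1.35], [-2.1, 2.04], [-1.57, 1.44], [-3.14, 3.14]. Speed limits (rad/s): [1.89, 1.89, 2.39, 2.57, 3.14, 3.14].

INTERFACE

Orientations are given as a unit quaternion [x, y, z, w].
In Python, from bench import move_ptp, move_straight, movej, set_gripper, hold, inverse_kinematics, get_obs, grab_frame, MotionError, hand_in gives the robot as it stands. Calls block until the motion is done:
- move_ptp(position, orientation): joint-space move of the TCP to a pose.
- move_straight(position, rot=None, feed=0.15): straight line of the TCP; rot=None keeps the orientation; feed is the mean speed in m/s.
- movej(angles): joint-space move.
- set_gripper(opening, effort=None): finger opening in m; effort is the grip in N (None keeps the last); returns when the fingers have stopped.
- hold(seconds).
- inverse_kinematics(position, orientation): joint angles nearest the present ones, or None.
- get_obs(): the state.
- grab_frame(name): name is "scene" or "top" or "wrist"; returns a dict with "color" (420x560x3 uint8, blue, green, red), "K" (3x3 intrinsics, pixels), "position" and "orientation" of the camera in the world. Camera axes: x right, y down, z forward; pixel columns grow to the right and rows downward; lengths in m; the calibration is good to about 2 mm. A picture is of the moment at which its call begins. There is no depth.
A pose or a line that the arm cannot do raises MotionError and nothing moves.
- hand_in(): hands the job in; it is judged then, once.
The state is a dict: "time_s": time; "joint_positions": joint angles; "qd": joint speeds; "joint_torque": joint torques, N m; "ee_pos": TCP position; "tool_rot": TCP orientation; "ft_force": force on the tool from outside, world axes, zero at the start; "moment": the same for the moment, N m; "finger_gap": finger opening in m; "gripper_force": force on a finger pad.
Only numpy, scipy, OpenCV 4.12 (cv2) and the standard library are available. Lean on these libraries where they do the work, as an engineer would, in place of code of your own. Each camera call takes 0.05 s, during which the arm holds its last target. There are 200 camera calls.

TASK

Take the chute with the four steel shims by its black handle, lay its cross pin in the hopper's sprung yoke and press the yoke gently but firmly down onto its stop, which opens the shutter. Then, still holding it down, tip the chute about its pin until all four shims have slid into the hopper, spilling none. Finally set the empty chute back down on its feet on the rubber mat, let go of it, and leave everything else on the bench where it is.

Things in the scene. Friction and masses are not known exactly. Their poses are not given: they have to be found in the camera images.
- chute: Aluminium channel, 166 mm long (x -91 to +75), 28 wide (22 inside), with the shims in it; about 0.22 kg. Origin: on its underside plane, below the handle; z up, open nose at -x, closed tail at +x. Floor top at z 12, wall tops z 28. It stands on its cross pin and a rear foot at x +62, both down to z 0. Start: on the mat, nose roughly towards the robot.
- chute_pin (a point): Middle of the chute's steel cross pin, on its axis (chute x -75, y 0, z 5 mm). The pin is 10 mm thick, along chute y, reaching to y +/-42.
- chute_grip (a point): Grip point in the black handle fin above the channel (chute x 0, y 0, z 70 mm). The fin is 40 (x) by 14 (y) by 43 high (z 45 to 88), on a bridge 28 wide; grip it firmly across its 14 mm.
- shim0: One of four alike oiled steel shims, plain discs 16 mm across, 10 high, 16 g; origin at the centre of the underside, z its axis. Starts flat in the chute; it slides by itself once the chute is tipped by more than about 20 degrees (40 is ample).
- shim1: One of four alike oiled steel shims, plain discs 16 mm across, 10 high, 16 g; origin at the centre of the underside, z its axis. Starts flat in the chute; it slides by itself once the chute is tipped by more than about 20 degrees (40 is ample).
- shim2: One of four alike oiled steel shims, plain discs 16 mm across, 10 high, 16 g; origin at the centre of the underside, z its axis. Starts flat in the chute; it slides by itself once the chute is tipped by more than about 20 degrees (40 is ample).
- shim3: One of four alike oiled steel shims, plain discs 16 mm across, 10 high, 16 g; origin at the centre of the underside, z its axis. Starts flat in the chute; it slides by itself once the chute is tipped by more than about 20 degrees (40 is ample).
- hopper: Grey sheet box fixed to the bench, 130 (x -75 to +55) by 100 (y) by 70 mm high, clear pane at +x; origin on the bench, z up. The chute comes from the +x side, its x axis parallel to the hopper's, its nose between the hood's cheeks. Light sheet: it bends if the chute pushes it with over some 20 N (28 N summed over its contact points), or the gripper with over 15.
- hopper_mouth (a point): Centre of the mouth in the box top (hopper x -19, y 0, z 70 mm), 32 (x) by 42 mm (y). Over it a steel hood open to +x: cheeks at hopper y +/-21 to 25, x -39 to -2, and a back wall at x -39 to -35, all up to z 125; a low sill up to z 78 at x -3 to +1.
- yoke_axis (a point): Fixed point of the hopper at hopper x +10, y 0, z 100 mm; the yoke, two steel 90-degree V saddles at hopper y +/-27 to 41, open upward, stands on this x, catching the pin if it comes down within 6 mm of it in x. Its height setting is not measured: with the yoke up, the seated pin's axis is anywhere from 2 mm below to 10 mm above this point; the stop is 10 mm lower than that.
- shutter_line (a point): Point on the box top at the mouth's back edge (hopper x -35, y 0, z 70 mm), where the shutter (a steel plate lying in the mouth) slides back. It is cam-linked to the yoke: open for the shims only with the yoke near its stop, shut when it rises. Pushing the yoke down takes about 3 N at first, 6 N just above the stop; the stop is hard. Hold it on the stop with some 9 to 14 N.
- mat: Grey rubber mat fixed on the bench, 210 (x) by 130 (y) by 3 mm thick; origin at the centre of its underside. The chute stands on it.
- vblock: Bystander: steel V-block, 50 by 45 by 36 mm.
- ring_gauge: Bystander: steel ring gauge, 52 mm across, 18 high.
- valve: Bystander: engine valve standing on its head, 34 mm across, 100 high.
- oil: Bystander: white plastic bottle, 48 mm across, 120 high.
- cup: Bystander: white cup, 68 mm across, 85 high.
Mind the look-alikes: they are no part of the job. Leave any orange or yellow look-alike of the chute alone.

How it is judged:
On the way, in this order (a step that is already met when the one before it is completed fails the run):
1. the chute's pin lies in the yoke and presses it firmly onto its stop (x of chute_pin in the frame of yoke_axis between -0.006 and 0.006 m and y of chute_pin in the frame of yoke_axis between -0.012 and 0.012 m and z of chute_pin in the frame of yoke_axis below 0.006 m and contact force between chute and hopper above 7.5 N), for 0.3 s.
2. all four shims are inside the hopper while the chute still holds the yoke down (z of shim0 in the frame of hopper between 0 and 0.06 m and x of shim0 in the frame of hopper between -0.075 and 0.055 m and y of shim0 in the frame of hopper between -0.05 and 0.05 m and z of shim1 in the frame of hopper between 0 and 0.06 m and x of shim1 in the frame of hopper between -0.075 and 0.055 m and y of shim1 in the frame of hopper between -0.05 and 0.05 m and z of shim2 in the frame of hopper between 0 and 0.06 m and x of shim2 in the frame of hopper between -0.075 and 0.055 m and y of shim2 in the frame of hopper between -0.05 and 0.05 m and z of shim3 in the frame of hopper between 0 and 0.06 m and x of shim3 in the frame of hopper between -0.075 and 0.055 m and y of shim3 in the frame of hopper between -0.05 and 0.05 m and x of chute_pin in the frame of yoke_axis between -0.006 and 0.006 m and y of chute_pin in the frame of yoke_axis between -0.012 and 0.012 m and z of chute_pin in the frame of yoke_axis below 0.006 m and contact force between chute and hopper above 4 N), for 0.1 s.
At the end, for the whole second after the job is handed in: All four shims lie inside the hopper box, below its top; the chute stands level (within 0.08 rad) on its feet on the mat, its middle within 70 mm of the mat's middle, released and at rest (z of shim0 in the frame of hopper between 0 and 0.06 m and x of shim0 in the frame of hopper between -0.075 and 0.055 m and y of shim0 in the frame of hopper between -0.05 and 0.05 m and z of shim1 in the frame of hopper between 0 and 0.06 m and x of shim1 in the frame of hopper between -0.075 and 0.055 m and y of shim1 in the frame of hopper between -0.05 and 0.05 m and z of shim2 in the frame of hopper between 0 and 0.06 m and x of shim2 in the frame of hopper between -0.075 and 0.055 m and y of shim2 in the frame of hopper between -0.05 and 0.05 m and z of shim3 in the frame of hopper between 0 and 0.06 m and x of shim3 in the frame of hopper between -0.075 and 0.055 m and y of shim3 in the frame of hopper between -0.05 and 0.05 m and angle between chute's own z axis and vertical below 0.08 rad and horizontal distance between chute and mat below 0.07 m and height (world z) of chute between 0 and 0.009 m and linear speed of chute below 0.02 m/s and contact force between chute and the fingers below 0.1 N); the robot touches nothing.
It fails at once if the chute presses on the hopper or its yoke with more than 28 N summed over the contact points (contact force between chute and hopper above 28 N).
It fails at once if the gripper or arm presses on the hopper or its yoke with more than 15 N (contact force between any of the fingers, the arm and hopper above 15 N).
It fails at once if a shim is spilled onto the bench ((height (world z) of shim0 below 0.012 m and not (z of shim0 in the frame of hopper between 0 and 0.06 m and x of shim0 in the frame of hopper between -0.075 and 0.055 m and y of shim0 in the frame of hopper between -0.05 and 0.05 m)) or (height (world z) of shim1 below 0.012 m and not (z of shim1 in the frame of hopper between 0 and 0.06 m and x of shim1 in the frame of hopper between -0.075 and 0.055 m and y of shim1 in the frame of hopper between -0.05 and 0.05 m)) or (height (world z) of shim2 below 0.012 m and not (z of shim2 in the frame of hopper between 0 and 0.06 m and x of shim2 in the frame of hopper between -0.075 and 0.055 m and y of shim2 in the frame of hopper between -0.05 and 0.05 m)) or (height (world z) of shim3 below 0.012 m and not (z of shim3 in the frame of hopper between 0 and 0.06 m and x of shim3 in the frame of hopper between -0.075 and 0.055 m and y of shim3 in the frame of hopper between -0.05 and 0.05 m))).
It fails at once if a bystander is moved by more than 25 mm (distance of any of vblock, ring_gauge, valve, oil, cup from where it was at the start of the episode above 0.025 m).
It also fails if it takes over 72 s, if anything falls off the work surface, if the arm or the gripper's body presses on something with over 40 N, if the wrist force passes 120 N, or if a joint passes its speed limit or range.

## Working session

There is one attempt and no reset: what is moved stays moved. The work goes in short steps, each a Python script; the robot and the scene stay as the last script left them, time stands still between calls to the robot, and variables do not carry over. Pictures are saved under pics/ and viewed, at most 10 in all, crops included, and the job is handed in when it is done.

```bash
mkdir -p pics; ls; python3 - <<'E'
from bench import *
import cv2
for n in ("scene","top"):
    f=grab_frame(n); cv2.imwrite(f"pics/{n}0.png",f["color"]); print(n,f["K"],f["position"],f["orientation"])
o=get_obs(); print(o)
E
```

```text
pics
scene [[440.95008196   0.         291.14735857]
 [  0.         440.95008196 211.27831989]
 [  0.           0.           1.        ]] [ 1.15072058 -0.33957972  0.83026325] [ 0.78428649  0.48466849 -0.20266772 -0.3300257 ]
top [[519.59393549   0.         281.53699044]
 [  0.         519.59393549 215.45360029]
 [  0.           0.           1.        ]] [ 0.28059164 -0.01763633  1.70577173] [-0.69695908  0.71431389 -0.04397804  0.04549332]
{'time_s': 0.1, 'joint_positions': array([-1.14603448e+00,  2.13305682e-01, -3.49765427e-02,  1.32348835e+00,
       -3.40770151e-06,  1.57080025e+00]), 'qd': array([-5.66478048e-05, -1.41238391e-03,  3.91936770e-03, -6.38801879e-05,
        1.25807529e-03, -1.78490030e-03]), 'joint_torque': array([-2.22661643e-04, -6.87242460e+01,  4.87808561e+01,  1.22572290e-02,
        1.32153377e-04, -1.36120977e-05]), 'ee_pos': array([ 0.2059361 , -0.45531488,  0.24787413]), 'tool_rot': array([ 9.77532113e-01,  2.10785984e-01, -1.04345936e-04, -4.75817895e-04]), 'ft_force': array([-0.04109503,  0.25220297,  0.81005432]), 'moment': array([ 0.02034934,  0.03247148, -0.00889801]), 'gripper_force': 0.0, 'finger_gap': 0.08538916394735663}
```

View pics/top0.png

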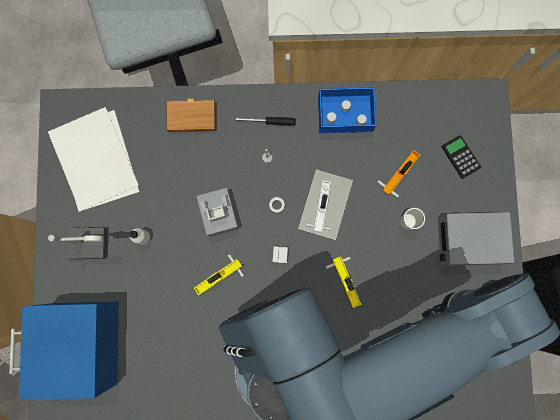

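View pics/scene0.png

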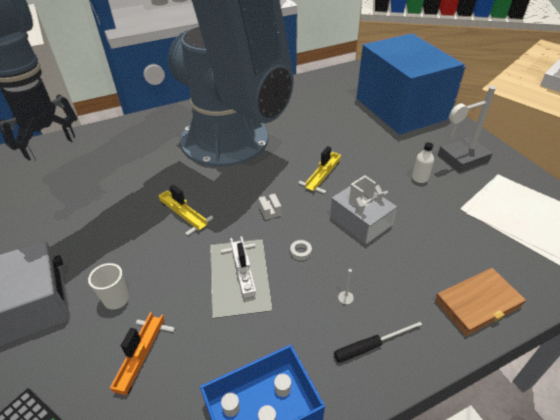

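Candidates for the chute: grey aluminium at top (322,203), orange (400,173), yellow (345,280) and yellow (218,275). Only the grey one stands on the mat with shims in it. The hopper is the grey box at (217,211). I'll confirm in one enlarged crop of both views.

```bash
python3 - <<'E'
import cv2, numpy as np
a=cv2.imread("pics/top0.png")[160:245,190:360]; b=cv2.imread("pics/scene0.png")[165:320,200:410]
a=cv2.resize(a,(680,340),interpolation=cv2.INTER_CUBIC)
cv2.imwrite("pics/c1.png",a)
b=cv2.resize(b,(798,589),interpolation=cv2.INTER_CUBIC)
cv2.imwrite("pics/c2.png",b)
E
cat > h.py <<'E'
from bench import *
import numpy as np, cv2
from scipy.spatial.transform import Rotation as R
def ray(f,u,v):
    d=np.linalg.solve(np.array(f["K"]),[u,v,1.0]); return R.from_quat(f["orientation"]).apply(d)
def at(f,u,v,z):
    d=ray(f,u,v); p=np.array(f["position"]); return p+d*(z-p[2])/d[2]
def proj(f,P):
    c=R.from_quat(f["orientation"]).inv().apply(np.atleast_2d(P)-np.array(f["position"]))@np.array(f["K"]).T
    return c[:,:2]/c[:,2:]
def down(yaw):  # tool down, jaw axis tool y at angle yaw+90deg; tool x at yaw
    return (R.from_euler('z',yaw)*R.from_euler('x',np.pi)).as_quat()
TOP=dict(K=[[519.59393549,0,281.53699044],[0,519.59393549,215.45360029],[0,0,1]],position=[0.28059164,-0.01763633,1.70577173],orientation=[-0.69695908,0.71431389,-0.04397804,0.04549332])
SC=dict(K=[[440.95008196,0,291.14735857],[0,440.95008196,211.27831989],[0,0,1]],position=[1.15072058,-0.33957972,0.83026325],orientation=[0.78428649,0.48466849,-0.20266772,-0.3300257])
E
```

```text
(no output)
```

View pics/c1.png

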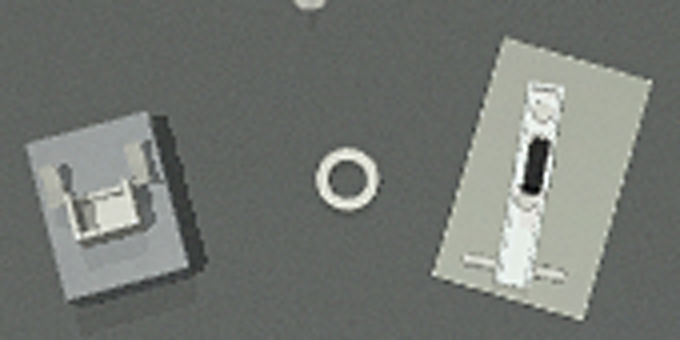

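The crop shows the aluminium chute with shims on the mat, black handle at (536,166) and pin end at (514,268) nearer the robot. The hopper's corners are at (27,145), (148,111), (190,268), (68,300), with its saddles on the upper (+x) side.

```bash
cat > m1.py <<'E'
from h import *
c=lambda u,v,z: at(TOP,190+(u+.5)/4-.5,160+(v+.5)/4-.5,z)
H=[c(u,v,.07) for u,v in((27,145),(148,111),(190,268),(68,300))]
xd=(H[0]+H[1]-H[2]-H[3])/2; yd=(H[0]+H[3]-H[1]-H[2])/2
cen=np.mean(H,0); hy=np.arctan2(xd[1],xd[0])
print("hopper size",np.linalg.norm(xd),np.linalg.norm(yd),"yaw",hy,np.arctan2(-yd[0],yd[1]),"origin",cen+.01*xd/np.linalg.norm(xd))
n=c(514,287,.02);t=c(546,84,.031);g=c(536,166,.091);p1=c(464,259,.008);p2=c(565,275,.008)
d=t-n;print("chute len",np.linalg.norm(d[:2]),"yaw",np.arctan2(d[1],d[0]),"grip",g,"pin",(p1+p2)/2,np.linalg.norm(p2-p1))
e=p1-p2;print("yaw pin",np.arctan2(-e[0],e[1]))
M=[c(u,v,.003) for u,v in((505,38),(652,80),(583,320),(433,274))];print("mat",np.mean(M,0))
for n_,u,v in(("ring",348,180),("valve",310,2)):print(n_,c(u,v,.018))
E
python3 m1.py
python3 - <<'E'
from h import *
o=get_obs(); f=grab_frame("wrist")
T=R.from_quat(o["tool_rot"]); print("cam in tool",T.inv().apply(np.array(f["position"])-o["ee_pos"]), (T.inv()*R.from_quat(f["orientation"])).as_matrix().round(3), f["K"])
E
```

```text
hopper size 0.12990635862593572 0.09973598639589715 yaw 0.24812507221352662 0.24377029827968624 origin [0.51783916 0.1915383  0.07      ]
chute len 0.1680610976243759 yaw -0.18540900729361104 grip [ 0.52827451 -0.15002826  0.091     ] pin [ 0.45760628 -0.13626678  0.008     ] 0.08383974942658978
yaw pin -0.18294239386795816
mat [ 0.53232297 -0.16304083  0.003     ]
ring [ 0.53169906 -0.0013901   0.018     ]
valve [0.68176337 0.02668077 0.018     ]
cam in tool [ 0.08185599 -0.00041072 -0.12650119] [[ 0.001 -0.949 -0.316]
 [ 1.     0.001 -0.   ]
 [ 0.    -0.316  0.949]] [[347.36504816   0.         274.42828965]
 [  0.         347.36504816 215.3857712 ]
 [  0.           0.           1.        ]]
```

Sizes match (hopper 130×100, chute 168, pin 84). Next: near views of the hopper and the chute with the wrist camera, plus an IK check of the tipped pose.

```bash
cat >> h.py <<'E'
def pose(yaw,tip=0.):  # tool down in chute frame; tip>0 raises the tail (nose down)
    return (R.from_euler('z',yaw)*R.from_euler('y',-tip)*R.from_euler('x',np.pi)).as_quat()
E
cat > m2.py <<'E'
from h import *
import pickle
u=np.array([np.cos(.246),np.sin(.246),0]); yo=np.array([.518,.1915,0])+.01*u
for tip in(0,40,50):
    a=np.radians(tip); g=yo+u*(.075*np.cos(a)-.065*np.sin(a))+[0,0,.095+.075*np.sin(a)+.065*np.cos(a)]
    print(tip,inverse_kinematics(g,pose(.246,a)))
fr={}
move_ptp([.528,-.150,.22]-.02*np.array([np.cos(.185),-np.sin(.185),0]),pose(-.184)); hold(.2); fr["c"]=grab_frame("wrist")
move_ptp(yo-.02*u+[0,0,.235],pose(.246)); hold(.2); fr["h"]=grab_frame("wrist")
pickle.dump(fr,open("fr.pkl","wb"))
for k in fr: cv2.imwrite(f"pics/w_{k}.png",cv2.resize(fr[k]["color"],(800,600),interpolation=cv2.INTER_CUBIC))
print(get_obs()["time_s"],get_obs()["ft_force"])
E
python3 m2.py
```

```text
0 [ 0.33970631  0.52525703  0.19257888  1.23811818  0.         -3.04788635]
40 [ 0.4004339  -0.09868569 -0.78528339  0.19195604 -0.09903589 -3.02290039]
50 [ 0.42532808 -0.17964    -1.0083697  -0.12262685 -0.13706696 -3.02559414]
7.225 [-0.32478821  0.61819674  0.21254876]
```

View pics/w_h.png

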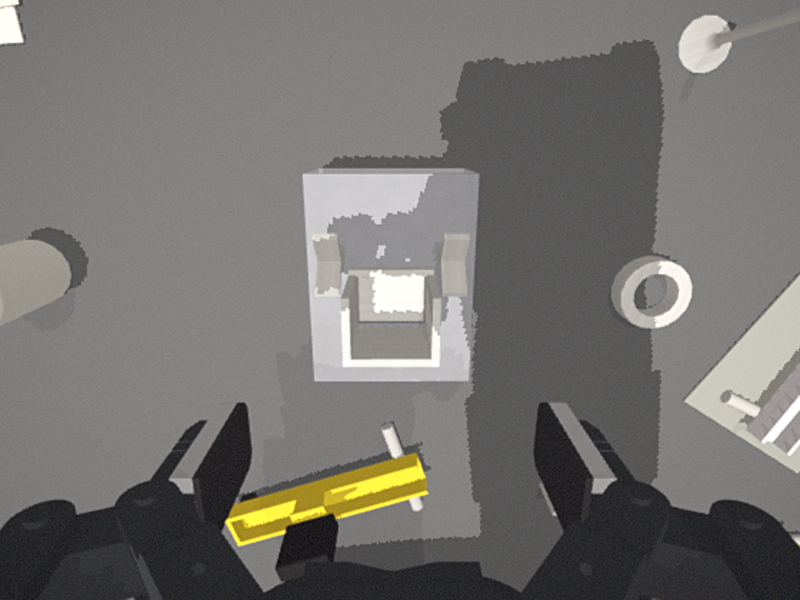

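View pics/w_c.png

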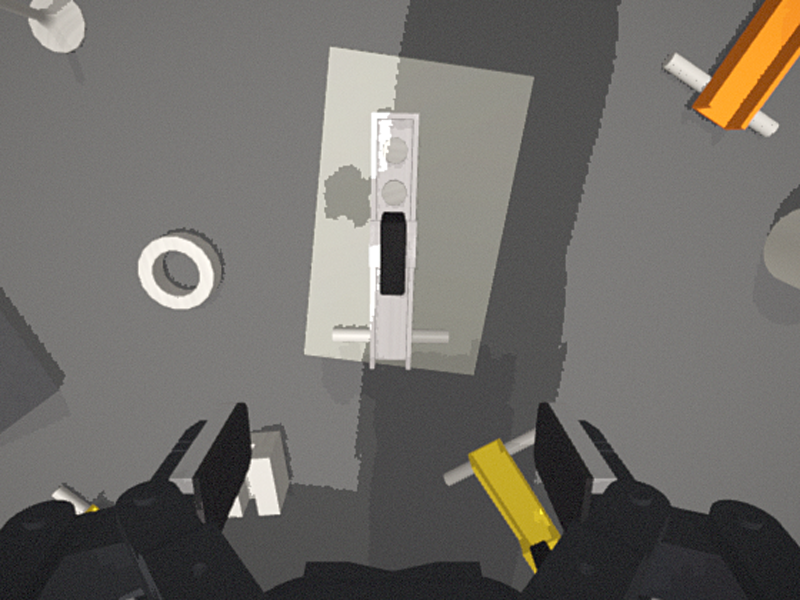

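Hopper view: top corners (303,173), (479,173), (470,381), (314,381), saddles centred at v≈265. Chute view: tail corners (371,113)/(419,113), nose ends (371,369)/(410,369), pin ends (332,336)/(449,337), fin from v 212 to 295. I'll fit both poses to these.

```bash
cat > m3.py <<'E'
from h import *
import pickle
from scipy.optimize import least_squares
fr=pickle.load(open("fr.pkl","rb"))
def fit(f,P,px,z0,g):
    P=np.array(P)/1000; px=(np.array(px)+.5)*.7-.5
    W=lambda s:P@R.from_euler('z',s[2]).as_matrix().T+[s[0],s[1],z0]
    r=least_squares(lambda s:(proj(f,W(s))-px).ravel(),g)
    print(r.x.round(4),"res px",r.fun.reshape(-1,2).round(1).tolist()); return r.x
h=fit(fr["h"],[(55,50,70),(55,-50,70),(-75,-50,70),(-75,50,70)],[(303,173),(479,173),(470,381),(314,381)],0,[.518,.19,.246])
c=fit(fr["c"],[(75,14,28),(75,-14,28),(-91,14,28),(-91,-14,28),(-75,42,5),(-75,-42,5),(-20,7,88),(-20,-7,88)],
 [(371,113),(419,113),(370,369),(411,369),(332,336),(449,337),(380,295),(406,295)],.003,[.53,-.15,-.184])
yw=R.from_euler('z',h[2]).apply([.01,0,0])+[h[0],h[1],0]; print("yoke",yw)
for z in(.09,.1,.11): print((proj(fr["h"],[yw+[0,0,z]])+.5)/.7-.5)
P=lambda yaw,tip:(R.from_quat(pose(yaw,tip))*R.from_euler('z',np.pi)).as_quat()
u=np.array([np.cos(h[2]),np.sin(h[2]),0])
for tip in(0,20,40,50):
    a=np.radians(tip); g=yw+u*(.075*np.cos(a)-.065*np.sin(a))+[0,0,.095+.075*np.sin(a)+.065*np.cos(a)]
    print(tip,inverse_kinematics(g,P(h[2],a)))
print(inverse_kinematics([c[0],c[1],.073],P(c[2],0)))
E
python3 m3.py
```

```text
[0.5179 0.1925 0.249 ] res px [[0.1, 0.6], [0.1, 0.2], [-0.9, -0.7], [0.7, -0.4]]
[ 0.5308 -0.1509 -0.2013] res px [[0.3, -0.0], [-0.2, 0.6], [0.4, -0.7], [-0.2, -0.3], [1.2, -1.4], [-0.4, -0.9], [-0.4, 0.8], [-0.4, 1.0]]
yoke [0.52759918 0.19500151 0.        ]
[[391.3265263  259.02862244]]
[[391.29015243 263.15150707]]
[[391.25110398 267.5775481 ]]
0 [0.34169022 0.52587156 0.19357453 1.2384993  0.         0.09267171]
20 [ 0.36512705  0.17385839 -0.32145923  0.72857852 -0.03963266  0.10916358]
40 [ 0.40171074 -0.09816955 -0.78487264  0.19171818 -0.09792416  0.11734504]
50 [ 0.42630966 -0.17909256 -1.00803448 -0.12302032 -0.13551694  0.11466457]
[-0.27694576  0.41260213 -0.21581233  0.94238187  0.         -0.07566846]
```

```bash
cat >> h.py <<'E'
HY=.249; YK=np.array([.5276,.1950,0]); U=np.array([np.cos(HY),np.sin(HY),0])
CH=np.array([.5308,-.1509,.003]); CY=-.2013; GX=-.006; GZ=.068   # TCP in chute frame
def P(yaw,tip=0.): return (R.from_quat(pose(yaw,tip))*R.from_euler('z',np.pi)).as_quat()
def tcp(pin,tip,yaw=HY):  # TCP position that puts the pin axis at 'pin'
    return np.array(pin)+(R.from_euler('z',yaw)*R.from_euler('y',-tip)).apply([.075+GX,0,GZ-.005])
def ft(n=10):
    s=[]
    for _ in range(n): s.append(get_obs()["ft_force"]); hold(.01)
    return np.mean(s,0)
E
python3 - <<'E'
from h import *
g=CH+R.from_euler('z',CY).apply([GX,0,GZ])
move_ptp(g+[0,0,.09],P(CY)); f0=ft()
move_straight(g,feed=.1); print("ft before",f0,ft(),get_obs()["ee_pos"]-g)
set_gripper(0,110); hold(.2); o=get_obs(); print("gap",o["finger_gap"],o["gripper_force"],o["ft_force"])
move_straight(g+[0,0,.02],feed=.05); print("lift",ft(),get_obs()["finger_gap"])
move_straight(g+[0,0,.14],feed=.15); 
s=YK+[0,0,.150]; move_straight(tcp(s,0),rot=P(HY),feed=.15); hold(.4)
print("above",ft(20),get_obs()["ee_pos"]-tcp(s,0),get_obs()["time_s"])
f=grab_frame("wrist"); cv2.imwrite("pics/w2.png",cv2.resize(f["color"],(800,600),interpolation=cv2.INTER_CUBIC))
f=grab_frame("scene"); cv2.imwrite("pics/s2.png",cv2.resize(f["color"][60:300,240:560],(800,600),interpolation=cv2.INTER_CUBIC))
import pickle; pickle.dump(f,open("s2.pkl","wb"))
E
```

```text
ft before [ 0.05242208 -0.05319503 -0.23909388] [-0.04630537  0.04877452  0.08907423] [ 0.00046072 -0.00012436  0.00067174]
gap 0.013091074696408293 107.51433849334717 [-2.51105917  0.29089258  5.9757854 ]
lift [-0.23375431 -0.17876424 -3.46309083] 0.01272058973768575
above [-0.20180164 -0.00343125 -3.14740051] [-8.55940800e-06  1.10080159e-05  9.47622568e-06] 16.5583
```

View pics/w2.png

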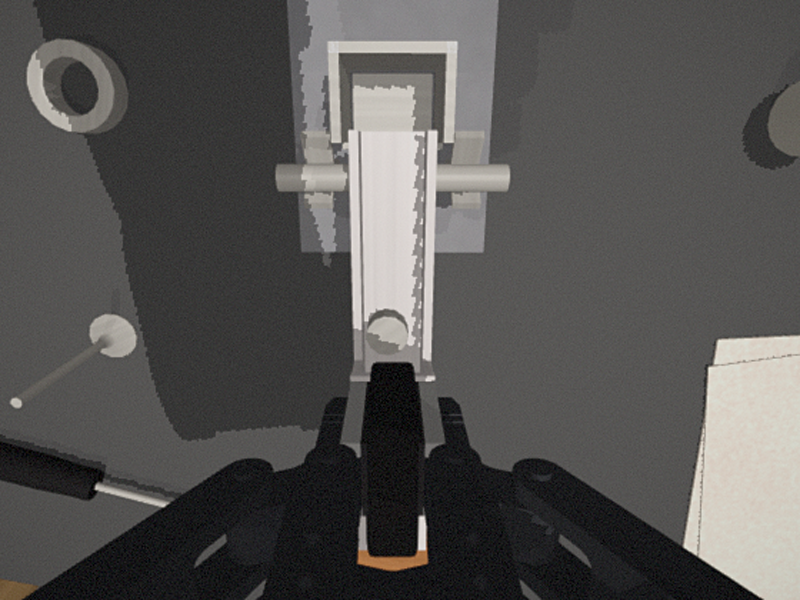

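The wrist view shows the chute held straight: pin ends at (276,177) and (510,178) over the saddles (v 131–208), nose between the cheeks, hood back corners at (328,41) and (458,41). I'll check these against the predicted positions.

```bash
python3 - <<'E'
from h import *
f=grab_frame("wrist")
q=lambda P:((proj(f,P)+.5)/.7-.5).round(1).tolist()
w=lambda x,y,z:R.from_euler('z',HY).apply([x,y,0])+YK+[0,0,z]
print("pin ends pred",q([w(0,-.042,.15),w(0,.042,.15)]))
print("nose top",q([w(-.016,-.014,.173),w(-.016,.014,.173)]),"seen 350,130 / 437,130")
print("hood back outer",q([w(-.049,-.025,.125),w(-.049,.025,.125)]))
print("cheek front",q([w(-.012,-.021,.125),w(-.012,.021,.125)]))
for z in(.1,.11,.12): print("yoke",q([w(0,-.041,z),w(0,.041,z)]))
E
```

```text
pin ends pred [[277.0, 175.4], [504.3, 175.5]]
nose top [[346.0, 127.5], [434.8, 127.5]] seen 350,130 / 437,130
hood back outer [[326.0, 40.4], [455.4, 40.5]]
cheek front [[339.5, 141.5], [442.0, 141.5]]
yoke [[302.8, 168.9], [479.1, 169.0]]
yoke [[299.0, 169.9], [482.8, 170.0]]
yoke [[294.8, 171.1], [486.8, 171.2]]
```

```bash
cat > m4.py <<'E'
from h import *
import json
F0=ft(20); move_straight(tcp(YK+[0,0,.120],0),feed=.05); hold(.2); print("base",F0,ft(10))
z=.120; c=None; log=[]
while z>.075:
    step=.001 if (c is None or z>c-.0085) else .00025
    z-=step; move_straight(tcp(YK+[0,0,z],0),feed=.02); hold(.06)
    d=ft(5)-F0; log.append((round(z*1e3,2),d.round(1).tolist()))
    if c is None and d[2]>1.8: c=z
    if np.linalg.norm(d)>16 or d[2]>10.5: break
print("contact",c,"\n",*log[-26:],sep="\n"); o=get_obs(); print(z,ft(20)-F0,o["moment"],o["time_s"])
json.dump(dict(F0=F0.tolist(),z=z),open("st.json","w"))
E
python3 m4.py
```

```text
base [-0.2532138   0.0809853  -3.04870794] [ 0.22435741 -0.02725477 -2.92383893]
contact
0.09999999999999998


(111.0, [0.1, 0.4, 0.4])
(110.0, [0.2, -0.3, 0.3])
(109.0, [-0.2, 0.0, 0.1])
(108.0, [0.1, -0.5, 0.4])
(107.0, [0.2, -0.2, 0.1])
(106.0, [0.9, 0.0, 0.0])
(105.0, [0.1, 0.2, 0.4])
(104.0, [0.2, -0.5, -0.0])
(103.0, [0.3, 0.2, 0.5])
(102.0, [0.8, -0.3, 0.2])
(101.0, [-1.0, -0.2, 1.1])
(100.0, [-1.7, -1.0, 2.5])
(99.0, [-1.8, -0.7, 2.8])
(98.0, [-1.7, -0.7, 3.3])
(97.0, [-2.2, -1.0, 3.6])
(96.0, [-1.7, -0.7, 4.2])
(95.0, [-1.6, -1.1, 4.1])
(94.0, [-1.2, -0.7, 4.1])
(93.0, [-1.4, -0.8, 5.0])
(92.0, [-1.0, -0.8, 5.4])
(91.0, [-1.0, -0.6, 5.5])
(90.75, [-0.7, -0.8, 6.3])
(90.5, [-0.7, -0.4, 6.6])
(90.25, [-0.8, -0.4, 8.7])
(90.0, [-0.2, -0.8, 10.3])
(89.75, [-0.5, -0.9, 11.8])
0.08974999999999997 [-0.6375388  -0.79063286 11.7778371 ] [-0.37487656  1.02675563  0.02115235] 29.8083
```

Seated and pressing: stop reached at about 90.4 mm, 11.8 N. Next I tip under force feedback.

```bash
cat > m5.py <<'E'
from h import *
import json
s=json.load(open("st.json")); F0=np.array(s["F0"]); pin=YK+[0,0,s["z"]]; log=[]
def fb(d):
    global pin
    fu=d@U; pin=pin+[0,0,np.clip((d[2]-11)/7e3*.7,-.0007,.0012)]+U*np.clip(fu/7e3*.5,-.0005,.0005); return fu
for tip in list(range(3,43,3))+[43]*4:
    a=np.radians(tip); move_straight(tcp(pin,a),rot=P(HY,a),feed=.02); hold(.04)
    d=ft(5)-F0; fu=fb(d); log.append((tip,d.round(1).tolist(),round(fu,1),((pin-YK)*1e3).round(2).tolist()))
    if np.linalg.norm(d)>17: pin=pin+[0,0,.0008]; move_straight(tcp(pin,a),rot=P(HY,a),feed=.02)
print(*log,sep="\n"); print(ft(10)-F0,get_obs()["time_s"])
json.dump(dict(F0=F0.tolist(),pin=pin.tolist(),tip=43),open("st2.json","w"))
for n in("wrist","scene"):
    f=grab_frame(n)["color"]; f=f if n=="wrist" else f[60:300,240:560]
    cv2.imwrite(f"pics/t_{n}.png",cv2.resize(f,(800,600),interpolation=cv2.INTER_CUBIC))
E
python3 m5.py
```

```text
(3, [-0.7, -0.6, 10.8], np.float64(-0.8), [-0.05, -0.01, 89.73])
(6, [-0.6, -0.9, 11.4], np.float64(-0.8), [-0.11, -0.03, 89.77])
(9, [-1.0, -0.6, 11.0], np.float64(-1.2), [-0.19, -0.05, 89.77])
(12, [-0.9, -1.3, 11.1], np.float64(-1.2), [-0.27, -0.07, 89.78])
(15, [-0.9, -1.0, 10.9], np.float64(-1.1), [-0.35, -0.09, 89.77])
(18, [-1.1, -0.5, 11.1], np.float64(-1.2), [-0.43, -0.11, 89.77])
(21, [-1.3, -0.7, 10.6], np.float64(-1.4), [-0.53, -0.13, 89.73])
(24, [-1.0, -1.0, 11.2], np.float64(-1.2), [-0.61, -0.16, 89.75])
(27, [-1.6, -1.0, 11.0], np.float64(-1.8), [-0.74, -0.19, 89.75])
(30, [-1.3, -0.7, 10.3], np.float64(-1.4), [-0.83, -0.21, 89.68])
(33, [-1.4, -1.0, 10.7], np.float64(-1.6), [-0.95, -0.24, 89.65])
(36, [-1.3, -0.5, 10.3], np.float64(-1.4), [-1.04, -0.27, 89.59])
(39, [-1.1, -0.9, 10.4], np.float64(-1.3), [-1.13, -0.29, 89.52])
(42, [-1.3, -0.8, 10.8], np.float64(-1.5), [-1.24, -0.31, 89.5])
(43, [-0.6, -1.0, 10.3], np.float64(-0.8), [-1.29, -0.33, 89.43])
(43, [-1.2, -0.8, 11.2], np.float64(-1.3), [-1.38, -0.35, 89.45])
(43, [-0.9, -0.5, 10.5], np.float64(-1.0), [-1.46, -0.37, 89.4])
(43, [-0.4, -0.8, 10.2], np.float64(-0.6), [-1.49, -0.38, 89.32])
[-0.5728653  -0.4524094  10.39025406] 38.15
```

View pics/t_wrist.png

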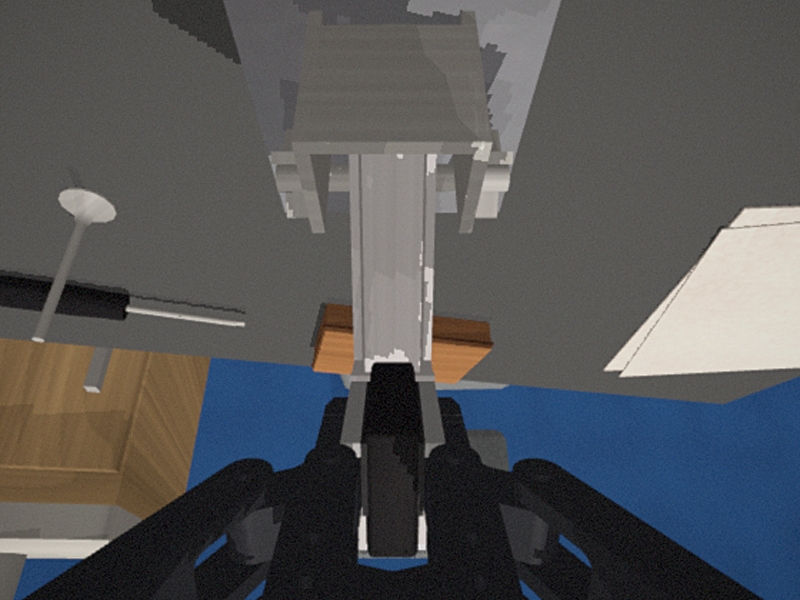

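The channel from handle to nose (355–430, 150–360) is empty, and the pin sits in the yoke. Checking the tail side in the scene view.

View pics/t_scene.png

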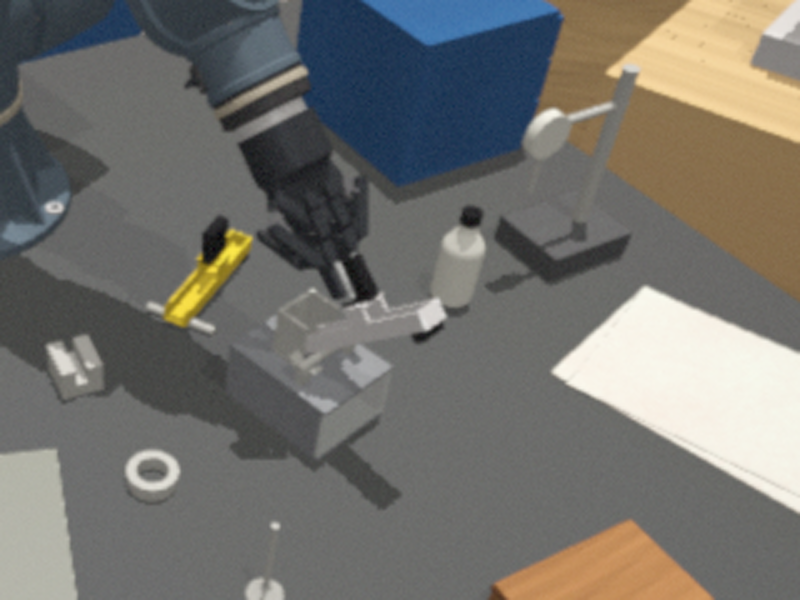

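```bash
cat > m6.py <<'E'
from h import *
import json
s=json.load(open("st2.json")); F0=np.array(s["F0"]); pin=np.array(s["pin"])
for tip in(46,49,50):
    a=np.radians(tip); move_straight(tcp(pin,a),rot=P(HY,a),feed=.02); hold(.1 if tip<50 else .5)
    d=ft(5)-F0; print(tip,d.round(1)); pin=pin+[0,0,np.clip((d[2]-11)/7e3*.7,-.0007,.0012)]+U*np.clip(d@U/7e3*.5,-.0005,.0005)
for dz,fd in((.004,.02),(.05,.06)): move_straight(tcp(pin+[0,0,dz],a),rot=P(HY,a),feed=fd)
hold(.5); print("weight change",ft(60)-F0,get_obs()["time_s"])
f=grab_frame("top")["color"]; cv2.imwrite("pics/t_top.png",cv2.resize(f[170:245,180:280],(800,600),interpolation=cv2.INTER_CUBIC))
json.dump(pin.tolist(),open("pin.json","w"))
E
python3 m6.py
```

```text
46 [-0.8 -0.7 10.6]
49 [-0.6 -0.2 10.6]
50 [-0.  -0.5 10.5]
weight change [ 0.2296775  -0.00659188  0.6192154 ] 42.3917
```

Weight dropped by 0.62 N, which is four 16 g shims. I level the chute and look into the mouth before leaving.

```bash
python3 - <<'E'
from h import *
move_straight(tcp(YK+[0,0,.155],0),rot=P(HY),feed=.12); hold(.1)
f=grab_frame("wrist")["color"]; cv2.imwrite("pics/lv.png",cv2.resize(f[0:180,160:400],(800,600),interpolation=cv2.INTER_CUBIC)); print(get_obs()["time_s"])
E
```

```text
44.3833
```

View pics/lv.png

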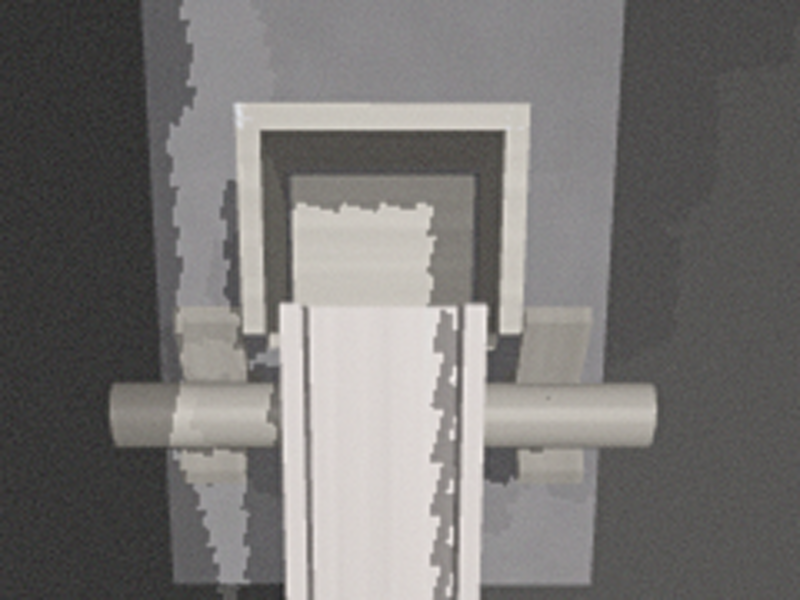

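The shutter (290–475, 175–300) is shut and bare, and the channel is empty, so all four shims are in the hopper. I take the chute back to the mat.

```bash
cat > m7.py <<'E'
from h import *
g=CH+R.from_euler('z',CY).apply([GX,0,GZ])
move_straight(g+[0,0,.14],rot=P(CY),feed=.18)
move_straight(g+[0,0,.008],feed=.1); hold(.2); F0=ft(10); dz=.008
while dz>-.004:
    dz-=.0005; move_straight(g+[0,0,dz],feed=.02); d=ft(4)-F0
    if d[2]>2: break
print("touch",dz,d,get_obs()["time_s"])
set_gripper(.04,20); hold(.3); print(ft(5),get_obs()["finger_gap"])
set_gripper(.08); move_straight(g+[0,0,.10],feed=.12); 
move_straight(g+[-.08,0,.14],feed=.12); hold(.3)
f=grab_frame("wrist")["color"]; cv2.imwrite("pics/end.png",cv2.resize(f,(800,600),interpolation=cv2.INTER_CUBIC)); print(get_obs()["time_s"],ft(5))
E
python3 m7.py
```

```text
touch -3.469446951953614e-18 [-1.44595571 -0.26490729  5.37757283] 52.8667
[ 0.27838084  0.22095626 -0.24994698] 0.03969615707910969
56.2833 [ 0.02458833 -0.51675835  0.31909374]
```

View pics/end.png

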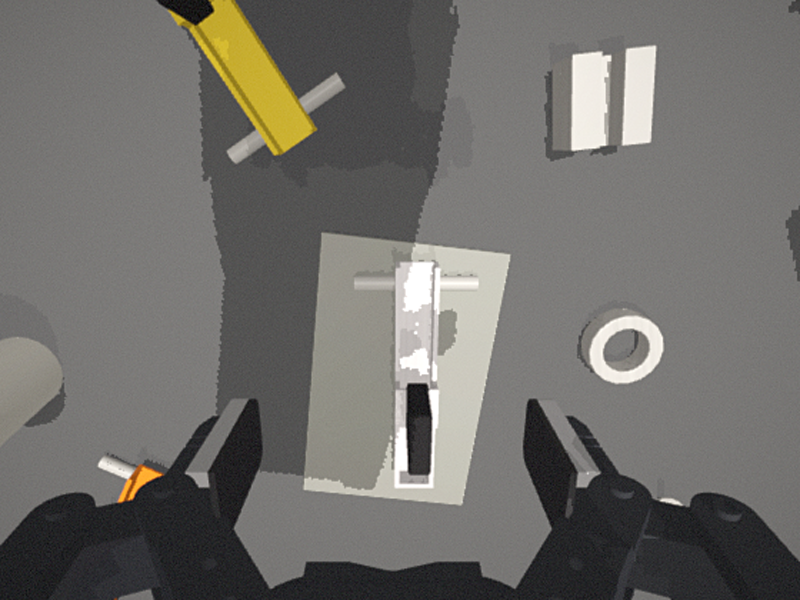

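The chute stands upright on the mat (nose at (417,263), tail at (414,487)), empty and released, with the neighbouring parts untouched. Handing in.

```bash
python3 -c "
from bench import *
print(hand_in())"
```

```text
the job is handed in; nothing more can be done
None
```

The job is handed in (no verdict was returned): all four shims are in the hopper by weight and picture, the empty chute stands released on the mat, nothing else in view has moved, and the robot clock read about 56 s of the 72 s allowed.

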